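# Drop the coin tube through the cash box's push flap

### The job

The takings go into the cashier's drop box. With one finger push its self-closing flap open while the coin tube still lies on the sill and, keeping the flap held open with that finger, push the coin tube over the sill's edge with the other finger so that it drops into the box: do not force the flap open with the tube, and do not pick the tube up, only slide it along the sill. Then take the fingers away so that the flap springs shut, and leave the candlestick, the hand stamp and the other tube standing where they are.

Things in the scene. Friction and masses are not known exactly. Their poses are not given: they have to be found in the camera images.
- drop_box: fixed grey steel drop box, 285 deep (x) x 240 wide (y) x 180 mm high. Origin: on the table, straight below the middle of the sill's inner edge; x level into the box (away from its user), y along the sill, z up. Roof: level, 180 mm above the table, x = 95 to 190 mm. Behind the sill's edge, under flap and roof, it is hollow to 6 mm above the table and back to x = 187 mm.
- sill_edge (a point): middle of the sill's inner edge, on top of the sill; axes parallel to the drop box's. The sill is a level open shelf 130 mm above the table, 240 mm wide, from x = -95 mm to this edge at x = 0, nothing in front of it. Behind it the opening, covered by the flap, slopes up to the roof's front edge, 95 mm farther in x and 50 mm higher, between cheeks 14 mm wide flush with the slope.
- flap_angle (a joint): angle of the flap, rad: 0 shut, 1.0 fully open. Pushed down or inward, its lower edge swings down into the box (at 0.3 rad about 20 mm behind the sill's edge). A spring shuts it: about 0.1 Nm to start, 0.3 Nm wide open, 2 to 8 N at a fingertip. A fingertip kept a little above sill height opens it ever farther as it moves into the box: about 65 mm behind the edge, 0.45 rad; 85 mm, 0.85 rad.
- flap_hinge (a point): middle of the flap's level hinge line, along its upper edge: 95 mm in x behind and 50 mm above the sill's edge
- flap: the flap: a plain aluminium plate 206 mm wide, 103 mm long, 2 mm thick; shut, it lies 2 mm below the slope from the sill's edge up to the roof's edge (28 deg above level). Origin: on its hinge line, at flap_hinge; axes parallel to the drop box's when shut, turning with the flap
- coin_tube: square clear plastic coin tube full of coins with a white cap, 26 x 56 x 26 mm, 0.10 to 0.21 kg, loose, lying on the sill. Origin: centre of its underside as it lies; y along its length (cap at +y), z up
- coin_tube_mid (a point): centre of the coin tube on the sill, 13 mm above its underside
- spare_tube: another such coin tube, standing on end on the table beside the box, 56 mm tall; to be left alone. Origin: centre of its underside
- candlestick: clear glass candlestick, 183 mm tall, foot 104 mm across, on the table beside the box; to be left alone. Origin: centre of its underside
- rubber_stamp: small dark wooden hand stamp, 66 mm tall, 34 mm across, on the table; to be left alone. Origin: centre of its underside

How it is judged:
By the outcome, as a careful person would: the job done as asked, in the order asked, and still so for the second after the job is handed in, with the robot touching nothing.
It also fails if it takes over 35 s, if anything falls off the work surface, if the arm or the gripper's body presses on something with over 40 N, if the wrist force passes 120 N, or if a joint passes its speed limit or range.

### The arm

A 6-joint arm with a two-finger parallel gripper is mounted at the origin on the work surface. World frame = base frame: x ahead of the robot, y to its left, z up, the work surface at z = 0. Lengths are in m, angles in rad, forces in N, time in s.
With the tool pointing down it reaches from about 0.375 to 0.975 m from the base axis. Payload 3.8 kg.
Tool frame: the origin (TCP) lies at the very end of the fingers, on their centre line; the grasp point (between the pads) lies r.grasp_offset behind it (r.grasp_offset is the distance from the TCP to the grasp point, in m); x points along the fingers, y is the direction in which the jaws open and shut, and the axes are right-handed (so a half turn about x gives the same grasp; the last joint's range is limited). The gripper opens to 88 mm and grips with 3 to 60 N. Pads are 18 mm wide; open, the fingers measure 123 mm over their backs; the gripper's body (75 mm by 187 mm) begins 45 mm behind the grasp point.
Start: joints at [-1.148, 0.264, 1.604, -0, 1.274, -0.037], TCP at [0.3, -0.605, 0.199] pointing down, gripper open.
Joint ranges: [-2.63, 2.63], [-0.94, 2.18], [0.31, 2.57], [-1.31, 4.45], [0, 2.66], [-2.55, 2.55]. Speed limits (rad/s): [2.57, 2.57, 3.14, 3.14, 3.14, 3.14].

### API

Orientations are given as a rotation vector (axis times angle).
In Python, from plant import r, optics gives the robot as it stands.
- The arm moves only by the tool play_rows, never from a script. Its argument "increments" is a list of rows, each an object with "dp": the shift along the tool's x, y, z in mm, a list of three; "angular": the turn, a rotation vector about the tool's x, y, z in rad, a list of three; "grip": the opening, from 0 (shut) to 1 (fully open). In form: [{"dp": [x, y, z], "angular": [wx, wy, wz], "grip": grip}, ...]. A call has 1 to 8 rows; each row shifts and turns the commanded pose from where the row before left it, along the tool's axes as they then stand; what a row does not reach is not made up. A row lasts 1/8 s, in which the tool goes at most 62.5 mm and 10.7 degrees, less where a joint would pass 70% of its speed; a pose out of reach is approached as far as the arm can. A call with a gripper value outside its range is refused whole. The fingers move at their own pace and stop on an object; the grip force is fixed at half the most. Time passes only in rows, so rows that do not move let the fingers close. It gives the time, the measured TCP pose, the force and the opening at its end, in the units of the state.
- r.get_state(): the state, without advancing time (a new reading comes with each control period).
- optics.capture(name): name is "scene" or "top"; returns a dict with "image" (400x640x3 uint8, blue, green, red), "range_z" (400x640 float32, m along the optical axis (not along the pixel's ray), 0 where there is no reading), "fx", "fy", "cx", "cy" (pixels), "k1" (the pictures are not rectified: a ray, as slopes to the right and down, at radius r is drawn at 1 + k1 r^2 times it, then the intrinsics apply), "rvec" (rotation vector, rad) and "tvec" (3), from world to camera coordinates, as OpenCV has them. Camera axes: x right, y down, z forward; pixel columns grow to the right and rows downward; lengths in m; the calibration is good to about 2 mm. A picture is of the moment at which its call begins.
- r.hand_in(): hands the job in, once; it reports no verdict.
The state is a dict: "t": time; "joints": joint angles; "joint_velocities": joint speeds; "effort": joint torques, N m; "tcp_pos": TCP position; "ee_rot": TCP orientation; "force": force on the tool from outside, world axes, zero at the start; "moment": the same for the moment, N m; "width": opening from 0.0 (shut) to 1.0 (fully open).
Only numpy, scipy, OpenCV 4.12 (cv2) and the standard library are available. Lean on these libraries where they do the work, as an engineer would, in place of code of your own. Each camera call takes 0.05 s, during which the arm holds its last target.

## Working session

There is one attempt and no reset: what is moved stays moved. The work goes in short steps, Python scripts to look and compute and a tool call to move; the robot and the scene stay as the last step left them, time stands still between calls to the robot, and variables do not carry over. Pictures are saved under pics/ and viewed, and the job is handed in when it is done.

Besides the shell and the picture viewer there is one more tool, called in YAML: its name, and indented under it one key for each argument. play_rows: Moves the arm, as the interface text tells. Its arguments: {"type":"object","properties":{"increments":{"type":"array","items":{"type":"object","properties":{"dp":{"type":"array","items":{"type":"number"}},"angular":{"type":"array","items":{"type":"number"}},"grip":{"type":"number"}}}}},"required":["increments"]}

```bash
ls; mkdir -p pics
python3 - <<'E'
from plant import r, optics
import cv2,numpy as np,pickle
s=r.get_state();print(s,r.grasp_offset)
for n in ("scene","top"):
    c=optics.capture(n);cv2.imwrite(f"pics/{n}0.png",c["image"]);pickle.dump(c,open(f"{n}0.pkl","wb"))
    print({k:v for k,v in c.items() if k not in("image","range_z")})
E
```

```text
pics
{'t': 0.0, 'joints': array([-1.14788521e+00,  2.64717386e-01,  1.60537024e+00,  4.71940258e-06,
        1.27371459e+00, -3.69124118e-02]), 'joint_velocities': array([-0.00041187,  0.00084885,  0.00101435, -0.00135283,  0.00110275,
        0.00042417]), 'effort': array([-1.37119652e-03, -5.02119541e+01, -3.56874633e+01,  7.28559005e-02,
        2.94594665e-02, -1.64319749e-04]), 'tcp_pos': array([ 0.29922013, -0.6041578 ,  0.19761425]), 'ee_rot': array([ 1.96622368,  0.46248379, -1.96707073]), 'force': array([ 0.69987445,  0.57819587, -0.14893298]), 'moment': array([ 0.03755911,  0.01483805, -0.02890572]), 'width': 0.9994211585213345} 0.0187
{'fx': 406.092661129872, 'fy': 406.092661129872, 'cx': 314.1635354554587, 'cy': 200.29186022703453, 'k1': -0.055807277179324086, 'rvec': array([ 2.44867143,  0.76721271, -0.21446406]), 'tvec': array([-0.47895677, -0.17280907,  1.09358277])}
{'fx': 418.7360407366851, 'fy': 418.7360407366851, 'cx': 315.8168624837048, 'cy': 199.06578843433655, 'k1': -0.08397296920839524, 'rvec': array([ 2.220239  , -2.19009374,  0.02631556]), 'tvec': array([0.01667339, 0.53390019, 0.92288371])}
```

View pics/scene0.png

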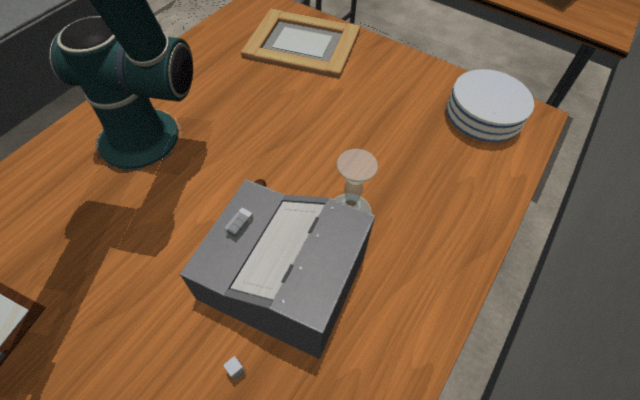

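View pics/top0.png

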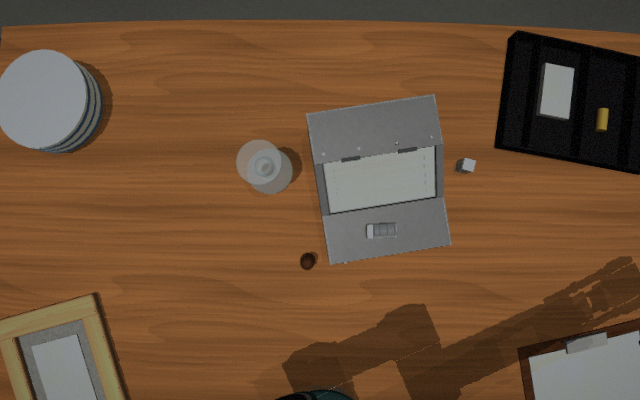

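```bash
cat > h.py <<'E'
import numpy as np,cv2,pickle
def und(c,uv):
    K=np.array([[c["fx"],0,c["cx"]],[0,c["fy"],c["cy"]],[0,0,1]])
    return cv2.undistortPoints(np.array(uv,float).reshape(-1,1,2),K,np.array([c["k1"],0,0,0,0])).reshape(-1,2)
def onplane(c,uv,z):
    R=cv2.Rodrigues(c["rvec"])[0];o=-R.T@c["tvec"]
    d=np.c_[und(c,uv),np.ones(len(uv))]@R
    return o+d*((z-o[2])/d[:,2])[:,None]
def cloud(c):
    h,w=c["range_z"].shape
    u,v=np.meshgrid(np.arange(w),np.arange(h));uv=np.c_[u.ravel(),v.ravel()].astype(float)
    R=cv2.Rodrigues(c["rvec"])[0];z=c["range_z"].ravel()
    p=np.c_[und(c,uv),np.ones(len(uv))]*z[:,None]
    return ((p-c["tvec"])@R).reshape(h,w,3), (z>0).reshape(h,w)
def proj(c,P):
    K=np.array([[c["fx"],0,c["cx"]],[0,c["fy"],c["cy"]],[0,0,1]])
    return cv2.projectPoints(np.array(P,float),c["rvec"],c["tvec"],K,np.array([c["k1"],0,0,0,0]))[0].reshape(-1,2)
E
python3 - <<'E'
from h import *
t=pickle.load(open("top0.pkl","rb"));s=pickle.load(open("scene0.pkl","rb"))
im=t["image"][85:275,230:490];cv2.imwrite("pics/topz.png",cv2.resize(im,None,fx=3,fy=3,interpolation=cv2.INTER_CUBIC))
P,ok=cloud(t)
for n,z0 in(("sill",.130),("roof",.180)):
    m=ok&(abs(P[...,2]-z0)<.004)
    m[:, :300]=0;m[:,460:]=0
    m=m.astype(np.uint8);k,l,st,_=cv2.connectedComponentsWithStats(m)
    i=1+np.argmax(st[1:,4]);q=P[l==i]
    rr=cv2.minAreaRect(q[:,:2].astype(np.float32));print(n,st[i],rr,cv2.boxPoints(rr),q[:,2].mean())
m=ok&(P[...,2]>.145)&(P[...,2]<.165);m[:215]=0;m[250:]=0;m[:,:350]=0;m[:,410:]=0
q=P[m];print("tube",len(q),cv2.minAreaRect(q[:,:2].astype(np.float32)),q[:,2].mean())
print(onplane(t,[(330,264),(451,244)],.13),onplane(t,[(307,113),(436,95)],.18))
E
```

```text
sill [ 321  192  131   72 5567] ((0.47636303305625916, -0.11329177021980286), (0.10460145771503448, 0.2404923141002655), 10.327280044555664) [[ 0.40335298 -0.00436961]
 [ 0.4464662  -0.2409659 ]
 [ 0.5493731  -0.22221394]
 [ 0.50625986  0.01438236]] 0.13066885949776436
roof [ 306   94  137   78 7153] ((0.6538381576538086, -0.0825124979019165), (0.10926991701126099, 0.24157918989658356), 10.585172653198242) [[ 0.5779443   0.02618534]
 [ 0.6223216  -0.2112829 ]
 [ 0.72973204 -0.19121033]
 [ 0.6853547   0.0462579 ]] 0.180583794831159
tube 408 ((0.4726315140724182, -0.10014936327934265), (0.02528449147939682, 0.05709536373615265), 5.717557430267334) 0.1562519778147208
[[ 0.40553309 -0.00558362  0.13      ]
 [ 0.44654686 -0.24003509  0.13      ]] [[ 0.68587575  0.04147899  0.18      ]
 [ 0.72371069 -0.19570306  0.18      ]]
```

View pics/topz.png

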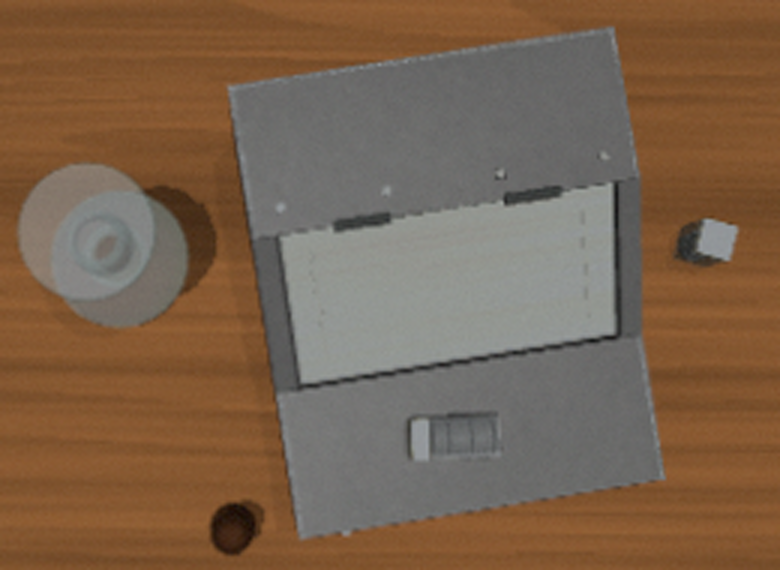

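```bash
cat >> h.py <<'E'
BOX=np.array([[-95,120,130],[-95,-120,130],[0,120,130],[0,-120,130],[190,120,180],[190,-120,180],[95,120,180],[95,-120,180]])/1e3
def tf(p,P):
    c,s=np.cos(p[2]),np.sin(p[2]);P=np.asarray(P,float)
    return np.c_[p[0]+c*P[:,0]-s*P[:,1],p[1]+s*P[:,0]+c*P[:,1],P[:,2]]
E
python3 - <<'E'
from h import *
from scipy.optimize import least_squares
t=pickle.load(open("top0.pkl","rb"));s=pickle.load(open("scene0.pkl","rb"))
Z=lambda a:(np.array(a,float)+.5)/3-.5+[230,85]
uv=Z([(299,538),(663,479),(276,393),(641,338),(229,87),(613,28),(252,237),(636,178)])
f=lambda p:(proj(t,tf(p,BOX))-uv).ravel()
o=least_squares(f,[.5,-.1,.16]);p=o.x;print(p,np.degrees(p[2]),o.fun.round(1).reshape(-1,2).tolist())
np.save("box.npy",p)
TB=np.array([[-13,28,26],[-13,-28,26],[13,28,26],[13,-28,26]])/1e3+[0,0,.13]
tu=Z([(411,461),(502,457),(411,418),(499,412)])
g=lambda q:(proj(t,tf(q,TB))-tu).ravel()
o=least_squares(g,[.47,-.1,.1]);q=o.x;print("tube",q,np.degrees(q[2]),o.fun.round(1).tolist())
R=np.array([[np.cos(p[2]),np.sin(p[2])],[-np.sin(p[2]),np.cos(p[2])]])
print("tube in box",R@(q[:2]-p[:2]),np.degrees(q[2]-p[2]))
np.save("tube.npy",q)
im=cv2.resize(s["image"][130:370,130:400],None,fx=3,fy=3,interpolation=cv2.INTER_CUBIC)
for P in (tf(p,BOX),tf(q,TB)):
    for x,y in proj(s,P): cv2.circle(im,(int((x-130)*3),int((y-130)*3)),3,(0,0,255),1)
cv2.imwrite("pics/scz.png",im[:600])
E
```

```text
[ 0.51851683 -0.1058299   0.16884016] 9.673828442192264 [[-0.4, 0.4], [0.4, 0.4], [-0.4, -0.0], [-0.0, -0.9], [-0.6, -0.6], [0.1, -0.3], [-0.2, 0.6], [1.2, 0.3]]
tube [ 0.47273281 -0.10029714  0.06344569] 3.635170408126203 [0.4, -0.3, -0.1, -0.5, -0.4, 0.1, 0.1, 0.6]
tube in box [-0.04420326  0.01314759] -6.038658034066061
```

View pics/scz.png

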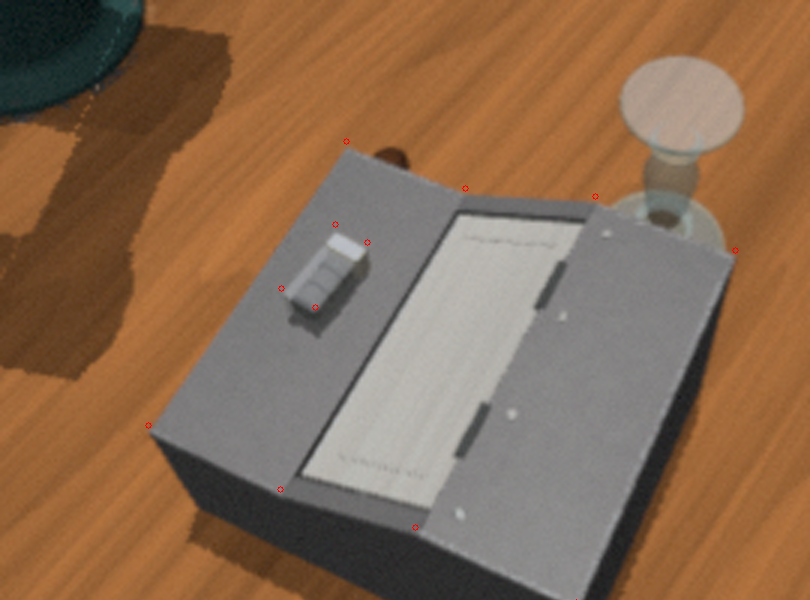

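Run:
```python
from h import *
from scipy.optimize import least_squares
p=np.load("box.npy")
R=np.array([[np.cos(p[2]),np.sin(p[2])],[-np.sin(p[2]),np.cos(p[2])]])
s=pickle.load(open("scene0.pkl","rb"));t=pickle.load(open("top0.pkl","rb"))
for n,c in(("top",t),("scene",s)):
    P,ok=cloud(c);b=(P[...,:2]-p[:2])@R.T
    reg=ok&(abs(b[...,1])<.1)
    for nm,lo,hi in(("sill",-.08,-.065),("sill+y",-.03,-.01),("roof",.11,.17),("flap",.03,.07)):
        m=reg&(b[...,0]>lo)&(b[...,0]<hi);print(n,nm,np.median(P[...,2][m]),P[...,2][m].std())
    m=ok&(b[...,1]>.16)&(b[...,1]<.3)&(b[...,0]<0);print("table",np.median(P[...,2][m]))
    print("cam",-cv2.Rodrigues(c["rvec"])[0].T@c["tvec"])
Z=lambda a:(np.array(a,float)+.5)/3-.5+[130,130]
uv=Z([(347,149),(151,433),(463,194),(283,490),(735,258),(598,206),(424,534)])
B=BOX[[0,1,2,3,4,6,7]]
o=least_squares(lambda q:(proj(s,tf(q,B))-uv).ravel(),p);print(o.x,np.degrees(o.x[2]),o.fun.round(1).tolist())
o=least_squares(lambda q:(proj(s,tf(q[:3],B)+[0,0,q[3]])-uv).ravel(),[*p,0]);print(o.x,o.fun.round(1).tolist())
```

```text
top sill 0.1306529293566978 0.0013731518551508822
top sill+y 0.13069059862235147 0.0013394412935474223
top roof 0.18070756800059956 0.0031988951539105586
top flap 0.15522762472689533 0.009745693882626161
table 0.0007900875238026592
cam [0.50752914 0.0198725  0.93758254]
scene sill 0.12936859825885547 0.0012287812861398752
scene sill+y 0.12939362114287314 0.004307158989009302
scene roof 0.17938447687467138 0.0011336900344867226
scene flap 0.15292274891552293 0.01215095693497432
table 0.0025751275589206714
cam [ 0.81157163 -0.35407319  0.81924935]
[ 0.52144035 -0.10847347  0.17342582] 9.93656727145452 [0.0, -0.8, -0.4, -0.1, 1.4, -0.1, 0.2, 2.2, 1.0, -1.0, -0.3, -1.6, -1.6, 0.4]
[ 0.51894214 -0.10608363  0.17333284 -0.00687605] [0.3, -0.2, 0.6, -0.3, 1.3, 0.4, 0.7, 1.8, -0.1, -0.6, -0.8, -1.0, -1.6, -0.2]
```

```bash
cat > tgt.py <<'E'
import numpy as np,sys
from scipy.spatial.transform import Rotation as Ro
from plant import r
def rep(bx,by,z,yaw=np.radians(9.8),o=(.520,-.107),sg=1):
    s=r.get_state();R=Ro.from_rotvec(s["ee_rot"]);p=np.array(s["tcp_pos"])
    c,n=np.cos(yaw),np.sin(yaw)
    T=np.array([o[0]+c*bx-n*by,o[1]+n*bx+c*by,z])
    X=np.array([0,0,-1.]);Y=sg*np.array([c,n,0]);G=Ro.from_matrix(np.c_[X,Y,np.cross(X,Y)])
    d=p-np.r_[o,0]
    print("t",round(s["t"],2),"tcp",p.round(4),"box xy",(np.array([c*d[0]+n*d[1],-n*d[0]+c*d[1]])*1e3).round(1),"F",np.round(s["force"],1),"w",round(s["width"],3))
    print("j",np.round(s["joints"],2));print(R.as_matrix().round(3).tolist())
    print("dp tool mm",(R.inv().apply(T-p)*1e3).round(1),"in target frame",(G.inv().apply(T-p)*1e3).round(1),"ang",(R.inv()*G).as_rotvec().round(3))
E
python3 -c "
from tgt import *
rep(-.030,.013,.260);rep(-.030,.013,.260,sg=-1)"
```

```text
t 0.1 tcp [ 0.2992 -0.6042  0.1977] box xy [-302.2 -452.4] F [-0.2 -0.6  0.2] w 0.997
j [-1.15  0.26  1.61 -0.    1.27 -0.04]
[[-0.001, 0.444, -0.896], [0.002, -0.896, -0.444], [-1.0, -0.002, -0.0]]
dp tool mm [ -61.5 -368.7 -393.4] in target frame [ -62.3  272.2 -465.4] ang [-1.282e+00 -1.000e-03  2.000e-03]
t 0.1 tcp [ 0.2992 -0.6042  0.1977] box xy [-302.2 -452.4] F [-0.2 -0.6  0.2] w 0.997
j [-1.15  0.26  1.61 -0.    1.27 -0.04]
[[-0.001, 0.444, -0.896], [0.002, -0.896, -0.444], [-1.0, -0.002, -0.0]]
dp tool mm [ -61.5 -368.7 -393.4] in target frame [ -62.3 -272.2  465.4] ang [1.86e+00 2.00e-03 1.00e-03]
```

play_rows:
  increments:
    - {"dp": [-8, 0, 0], "angular": [-0.16, 0, 0], "grip": 0.82}
    - {"dp": [-8, 0, 0], "angular": [-0.16, 0, 0], "grip": 0.82}
    - {"dp": [-8, 0, 0], "angular": [-0.16, 0, 0], "grip": 0.82}
    - {"dp": [-8, 0, 0], "angular": [-0.16, 0, 0], "grip": 0.82}
    - {"dp": [-8, 0, 0], "angular": [-0.16, 0, 0], "grip": 0.82}
    - {"dp": [-8, 0, 0], "angular": [-0.16, 0, 0], "grip": 0.82}
    - {"dp": [-8, 0, 0], "angular": [-0.16, 0, 0], "grip": 0.82}
    - {"dp": [-8, 0, 0], "angular": [-0.16, 0, 0], "grip": 0.82}

```text
t: 1.1
tcp_pos: [0.2994, -0.6045, 0.2623]
ee_rot: [1.081, 1.288, -1.08]
force: [0.8, 0.0, 0.5]
width: 0.82
```

```bash
python3 -c "
from tgt import *
rep(-.030,.013,.260)"
```

```text
t 1.1 tcp [ 0.2994 -0.6045  0.2623] box xy [-302.1 -452.7] F [0.8 0.  0.5] w 0.82
j [-1.15  0.23  1.53  0.    1.38 -1.32]
[[-0.001, 0.985, 0.173], [0.001, 0.173, -0.985], [-1.0, -0.0, -0.001]]
dp tool mm [   2.9  273.6 -464.8] in target frame [   2.3  272.1 -465.7] ang [ 0.003 -0.001  0.   ]
```

play_rows:
  increments:
    - {"dp": [0, 30, -51], "angular": [0, 0, 0], "grip": 0.82}
    - {"dp": [0, 30, -51], "angular": [0, 0, 0], "grip": 0.82}
    - {"dp": [0, 30, -51], "angular": [0, 0, 0], "grip": 0.82}
    - {"dp": [0, 30, -51], "angular": [0, 0, 0], "grip": 0.82}
    - {"dp": [0, 30, -51], "angular": [0, 0, 0], "grip": 0.82}
    - {"dp": [0, 30, -51], "angular": [0, 0, 0], "grip": 0.82}
    - {"dp": [0, 30, -51], "angular": [0, 0, 0], "grip": 0.82}
    - {"dp": [0, 30, -51], "angular": [0, 0, 0], "grip": 0.82}

```text
t: 2.1
tcp_pos: [0.4676, -0.1604, 0.2626]
ee_rot: [1.084, 1.284, -1.084]
force: [0.8, -0.0, 0.8]
width: 0.818
```

play_rows:
  increments:
    - {"dp": [0, 30, -50], "angular": [0, 0, 0], "grip": 0.82}
    - {"dp": [15, 0, 0], "angular": [0, 0, 0], "grip": 0.82}
    - {"dp": [15, 0, 0], "angular": [0, 0, 0], "grip": 0.82}
    - {"dp": [15, 0, 0], "angular": [0, 0, 0], "grip": 0.82}
    - {"dp": [0, 0, 0], "angular": [0, 0, 0], "grip": 0.82}

```text
t: 2.72
tcp_pos: [0.4868, -0.109, 0.2156]
ee_rot: [1.085, 1.287, -1.088]
force: [-0.2, 0.4, -0.1]
width: 0.816
```

```bash
python3 -c "
from tgt import *
rep(-.030,.013,.210)
from plant import optics;import cv2,pickle
for n in ('top','scene'):
    c=optics.capture(n);pickle.dump(c,open(n+'1.pkl','wb'))
    i=c['image'][85:275,230:490] if n=='top' else c['image'][130:330,130:390]
    cv2.imwrite('pics/'+n+'1.png',cv2.resize(i,None,fx=3,fy=3))
"
```

```text
t 2.73 tcp [ 0.4868 -0.109   0.2156] box xy [-33.    3.7] F [-0.2  0.4 -0.1] w 0.816
j [-0.27 -0.08  1.95 -0.    1.28 -0.44]
[[-0.004, 0.986, 0.166], [0.001, 0.166, -0.986], [-1.0, -0.004, -0.002]]
dp tool mm [ 5.6  3.  -9.3] in target frame [ 5.6  3.  -9.3] ang [-0.004 -0.002  0.004]
```

View pics/top1.png

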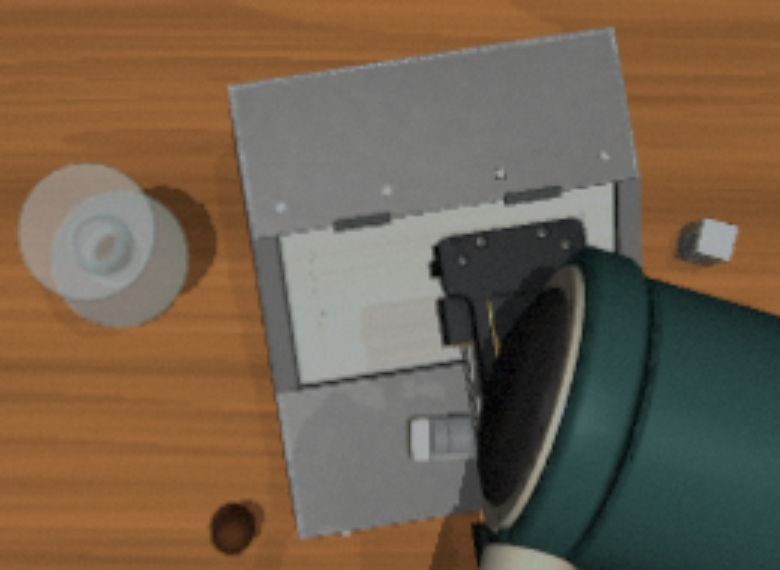

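View pics/scene1.png

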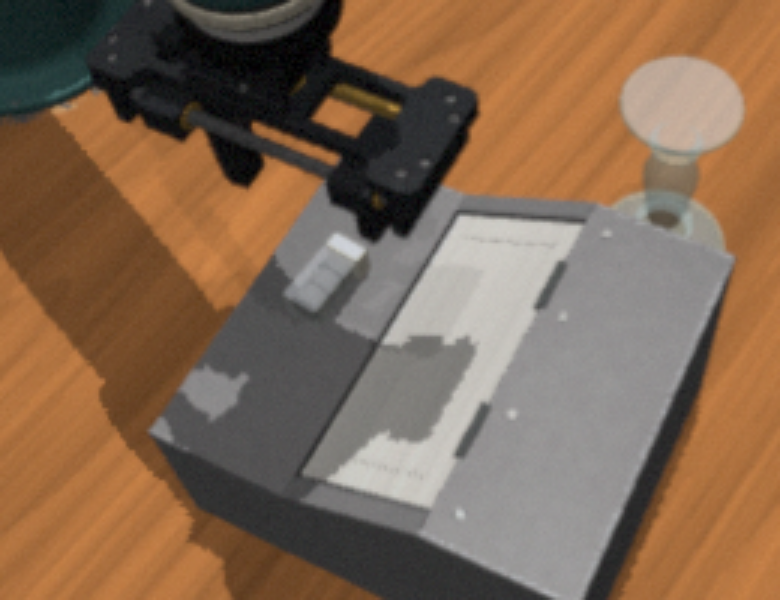

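play_rows:
  increments:
    - {"dp": [10, 3, -9], "angular": [-0.004, -0.002, 0.004], "grip": 0.82}
    - {"dp": [20, 0, 0], "angular": [0, 0, 0], "grip": 0.82}
    - {"dp": [20, 0, 0], "angular": [0, 0, 0], "grip": 0.82}
    - {"dp": [0, 0, 0], "angular": [0, 0, 0], "grip": 0.82}

```text
t: 3.32
tcp_pos: [0.4889, -0.098, 0.1662]
ee_rot: [1.081, 1.285, -1.08]
force: [0.3, 0.5, 0.5]
width: 0.818
```

```bash
cat > look.py <<'E'
from tgt import *
from h import *
from plant import optics
import sys
k=sys.argv[1];rep(*[float(a) for a in sys.argv[2:5]])
s=r.get_state();R=Ro.from_rotvec(s["ee_rot"]).as_matrix();p=np.array(s["tcp_pos"])
g=.088*s["width"]/2
for n in ('top','scene'):
    c=optics.capture(n);pickle.dump(c,open(n+k+'.pkl','wb'))
    o=(300,140) if n=='top' else (170,150);i=c['image'][o[1]:o[1]+140,o[0]:o[0]+180]
    i=cv2.resize(i,None,fx=4,fy=4,interpolation=cv2.INTER_CUBIC)
    P=[p+R@[0,a,b] for a in(g,g+.0175,-g,-g-.0175) for b in(.009,-.009)]
    if len(sys.argv)>5:
        for x,y in proj(c,P):cv2.circle(i,(int((x-o[0])*4+1.5),int((y-o[1])*4+1.5)),3,(0,0,255),1)
    cv2.imwrite('pics/'+n+k+'.png',i)
E
python3 look.py 2 -.030 .013 .137 m
```

```text
t 3.33 tcp [ 0.4889 -0.098   0.1662] box xy [-29.1  14.2] F [0.3 0.5 0.5] w 0.818
j [-0.25 -0.05  2.01 -0.    1.18 -0.42]
[[0.001, 0.985, 0.172], [-0.0, 0.172, -0.985], [-1.0, 0.001, 0.0]]
dp tool mm [29.2 -0.9  1.2] in target frame [29.2 -0.9  1.2] ang [ 0.002  0.    -0.001]
```

View pics/scene2.png

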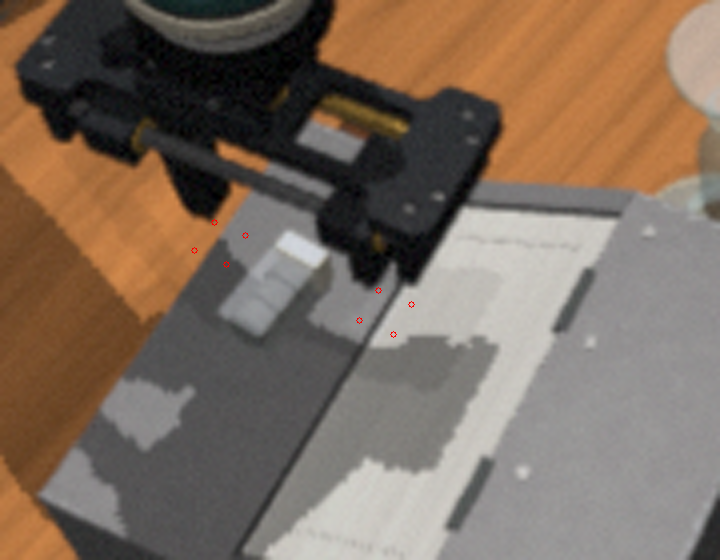

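View pics/top2.png

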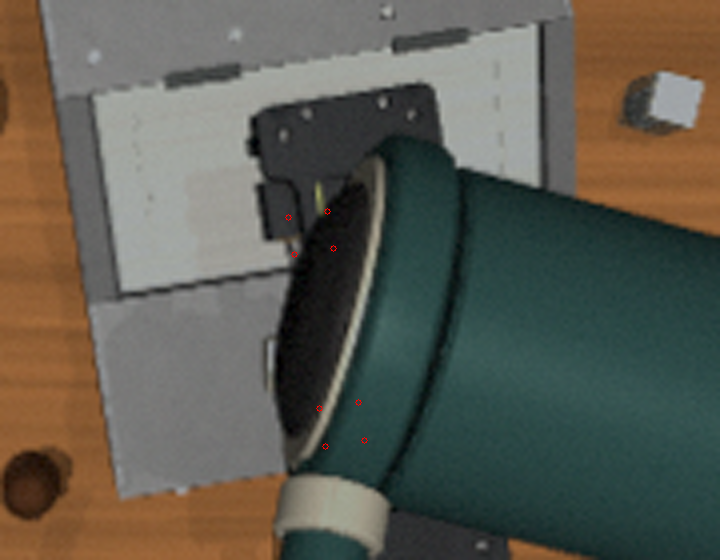

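```bash
python3 - <<'E'
from h import *
o=(.520,-.107);yaw=np.radians(9.8);R=np.array([[np.cos(yaw),np.sin(yaw)],[-np.sin(yaw),np.cos(yaw)]])
c=pickle.load(open("scene2.pkl","rb"));P,ok=cloud(c)
b=np.dstack([(P[...,:2]-o)@R.T,P[...,2]])*1e3
# finger zoomed pixels -> raw
for zx in(190,200,205,210,360,372,380,405,412):
    for zy in range(180,300,8):
        x,y=170+zx//4,150+zy//4
        if ok[y,x]: print((zx,zy),b[y,x].round(0).tolist(),end=' ')
    print()
m=ok&(b[...,2]>160)&(b[...,2]<200)&(abs(b[...,0]+30)<70)&(abs(b[...,1]-13)<40)
q=b[m];print(len(q))
for lo in range(160,200,5):
    k=q[(q[:,2]>=lo)&(q[:,2]<lo+5)]
    if len(k):
        for s in (k[:,0]>-30,k[:,0]<=-30):
            if s.sum():print(lo,k[s].min(0).round(),k[s].max(0).round(),s.sum())
E
python3 - <<'E'
import sys;sys.path.insert(0,'.')
from h import *
c=pickle.load(open("scene2.pkl","rb"))
i=c["image"][170:240,190:290];g=np.clip(i.astype(float)*2.5,0,255).astype(np.uint8)
cv2.imwrite("pics/brt.png",cv2.resize(g,None,fx=7,fy=7,interpolation=cv2.INTER_CUBIC))
E
```

```text
(190, 180) [-68.0, 3.0, 236.0] (190, 188) [-71.0, 3.0, 228.0] (190, 196) [-71.0, 2.0, 222.0] (190, 204) [-72.0, 2.0, 216.0] (190, 212) [-74.0, 2.0, 208.0] (190, 220) [-180.0, 98.0, -0.0] (190, 228) [-177.0, 93.0, -1.0] (190, 244) [-172.0, 84.0, -2.0] (190, 252) [-168.0, 78.0, -1.0] (190, 260) [-165.0, 74.0, -1.0] (190, 268) [-163.0, 69.0, -2.0] (190, 276) [-159.0, 64.0, 0.0] (190, 284) [-94.0, 5.0, 127.0] (190, 292) [-91.0, 1.0, 127.0] 
(200, 180) [-65.0, 6.0, 233.0] (200, 188) [-64.0, 4.0, 231.0] (200, 196) [-65.0, 3.0, 225.0] (200, 204) [-67.0, 3.0, 218.0] (200, 212) [-68.0, 3.0, 211.0] (200, 220) [-174.0, 101.0, -1.0] (200, 228) [-172.0, 97.0, -3.0] (200, 236) [-168.0, 91.0, -1.0] (200, 244) [-165.0, 87.0, -3.0] (200, 252) [-163.0, 83.0, -4.0] (200, 260) [-95.0, 19.0, 128.0] (200, 268) [-92.0, 14.0, 129.0] (200, 276) [-88.0, 9.0, 132.0] (200, 284) [-87.0, 6.0, 130.0] (200, 292) [-84.0, 2.0, 130.0] 
(205, 180) [-64.0, 8.0, 232.0] (205, 188) [-64.0, 6.0, 228.0] (205, 196) [-65.0, 5.0, 223.0] (205, 204) [-64.0, 3.0, 219.0] (205, 212) [-65.0, 3.0, 213.0] (205, 220) [-173.0, 103.0, -4.
[... 2432 characters left out ...]
 (405, 244) [57.0, -23.0, 305.0] (405, 252) [56.0, -21.0, 297.0] (405, 260) [56.0, -22.0, 292.0] (405, 268) [55.0, -22.0, 285.0] (405, 276) [55.0, -22.0, 279.0] (405, 284) [4.0, 49.0, 129.0] (405, 292) [7.0, 45.0, 130.0] 
(412, 180) [50.0, -1.0, 315.0] (412, 188) [51.0, -3.0, 312.0] (412, 196) [54.0, -8.0, 315.0] (412, 204) [55.0, -11.0, 314.0] (412, 212) [56.0, -13.0, 313.0] (412, 220) [58.0, -16.0, 313.0] (412, 228) [60.0, -20.0, 313.0] (412, 236) [61.0, -22.0, 312.0] (412, 244) [61.0, -22.0, 307.0] (412, 252) [60.0, -22.0, 300.0] (412, 260) [58.0, -19.0, 289.0] (412, 268) [58.0, -21.0, 286.0] (412, 276) [58.0, -21.0, 281.0] (412, 284) [58.0, -22.0, 276.0] (412, 292) [11.0, 45.0, 132.0] 
0
```

View pics/brt.png

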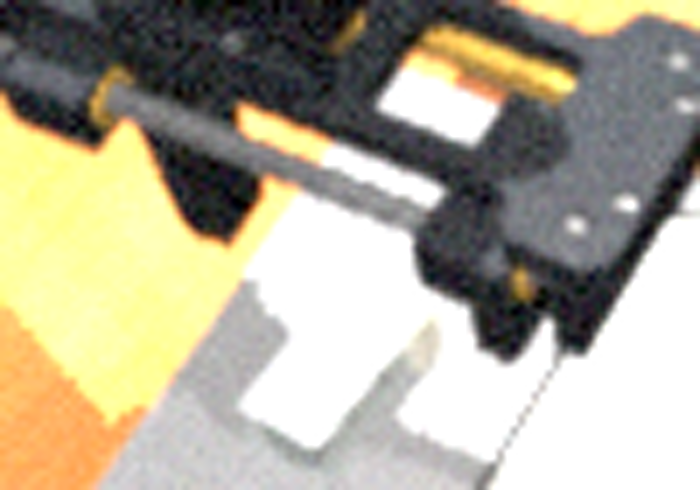

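```bash
cat > tips.py <<'E'
from h import *
import sys
o=(.520,-.107);yaw=np.radians(9.8);R=np.array([[np.cos(yaw),np.sin(yaw)],[-np.sin(yaw),np.cos(yaw)]])
for f in sys.argv[1:]:
    c=pickle.load(open(f+".pkl","rb"));P,ok=cloud(c)
    b=np.dstack([(P[...,:2]-o)@R.T,P[...,2]])*1e3
    for nm,lo,hi in(("B",-100,-50),("A",5,45)):
        m=ok&(b[...,2]>164)&(b[...,2]<330)&(b[...,0]>lo)&(b[...,0]<hi)&(abs(b[...,1]-10)<40)
        q=b[m];zs=np.sort(q[:,2])[:12];print(f,nm,zs.round().tolist());k=q[q[:,2]<zs[3]+12];print("  ",k.min(0).round(),k.max(0).round())
E
python3 tips.py scene1 scene2; python3 look.py 3 -.030 .013 .137 m; python3 tips.py scene3 top3
```

```text
scene1 B [255.0, 255.0, 255.0, 255.0, 256.0, 256.0, 257.0, 257.0, 258.0, 258.0, 258.0, 258.0]
   [-81.  -9. 255.] [-67.  11. 267.]
scene1 A [255.0, 257.0, 257.0, 258.0, 260.0, 260.0, 261.0, 261.0, 261.0, 261.0, 262.0, 262.0]
   [  5. -10. 255.] [ 20.   2. 270.]
scene2 B [206.0, 207.0, 207.0, 208.0, 208.0, 208.0, 208.0, 208.0, 208.0, 209.0, 209.0, 209.0]
   [-78.   0. 206.] [-63.  20. 219.]
scene2 A [208.0, 208.0, 209.0, 209.0, 211.0, 211.0, 211.0, 211.0, 212.0, 212.0, 213.0, 214.0]
   [ 10.   1. 208.] [ 24.  16. 221.]
t 3.42 tcp [ 0.4905 -0.0985  0.1683] box xy [-27.6  13.4] F [ 0.2  0.6 -1.1] w 0.823
j [-0.25 -0.05  2.01 -0.    1.18 -0.42]
[[0.005, 0.985, 0.172], [-0.001, 0.172, -0.985], [-1.0, 0.004, 0.002]]
dp tool mm [31.3 -2.5  0.3] in target frame [31.3 -2.4  0.4] ang [ 0.002  0.002 -0.004]
scene3 B [206.0, 209.0, 209.0, 209.0, 209.0, 209.0, 210.0, 210.0, 210.0, 210.0, 210.0, 210.0]
   [-75.   1. 206.] [-62.  21. 221.]
scene3 A [209.0, 209.0, 210.0, 210.0, 212.0, 212.0, 213.0, 213.0, 213.0, 213.0, 214.0, 215.0]
   [ 10.   1. 209.] [ 25.  15. 222.]
top3 B [313.0, 313.0, 314.0, 314.0, 314.0, 314.0, 314.0, 314.0, 314.0, 314.0, 314.0, 314.0]
   [-100.    2.  313.] [-92.  24. 318.]
top3 A [281.0, 281.0, 281.0, 283.0, 284.0, 284.0, 284.0, 285.0, 285.0, 286.0, 287.0, 287.0]
   [  6.  25. 281.] [ 38.  49. 295.]
```

play_rows:
  increments:
    - {"dp": [10, -2, 0], "angular": [0, 0, 0], "grip": 0.82}
    - {"dp": [10, 0, 0], "angular": [0, 0, 0], "grip": 0.82}
    - {"dp": [8, 0, 0], "angular": [0, 0, 0], "grip": 0.82}
    - {"dp": [0, 0, 0], "angular": [0, 0, 0], "grip": 0.82}

```text
t: 4.03
tcp_pos: [0.4875, -0.0988, 0.1386]
ee_rot: [1.081, 1.284, -1.08]
force: [-0.6, -0.1, -0.1]
width: 0.819
```

```bash
python3 look.py 4 -.030 .013 .137 m; python3 tips.py scene4
```

```text
t 4.03 tcp [ 0.4875 -0.0988  0.1386] box xy [-30.6  13.6] F [-0.6 -0.1 -0.1] w 0.819
j [-0.25 -0.03  2.04 -0.    1.12 -0.42]
[[0.002, 0.985, 0.172], [-0.001, 0.172, -0.985], [-1.0, 0.002, 0.001]]
dp tool mm [1.6 0.6 0.6] in target frame [1.6 0.6 0.6] ang [ 0.002  0.001 -0.002]
scene4 B [177.0, 178.0, 178.0, 179.0, 179.0, 180.0, 180.0, 180.0, 180.0, 181.0, 181.0, 181.0]
   [-79.   1. 177.] [-64.  21. 190.]
scene4 A [180.0, 181.0, 181.0, 182.0, 184.0, 185.0, 185.0, 185.0, 185.0, 185.0, 185.0, 186.0]
   [  7.   1. 180.] [ 21.  15. 194.]
```

View pics/scene4.png

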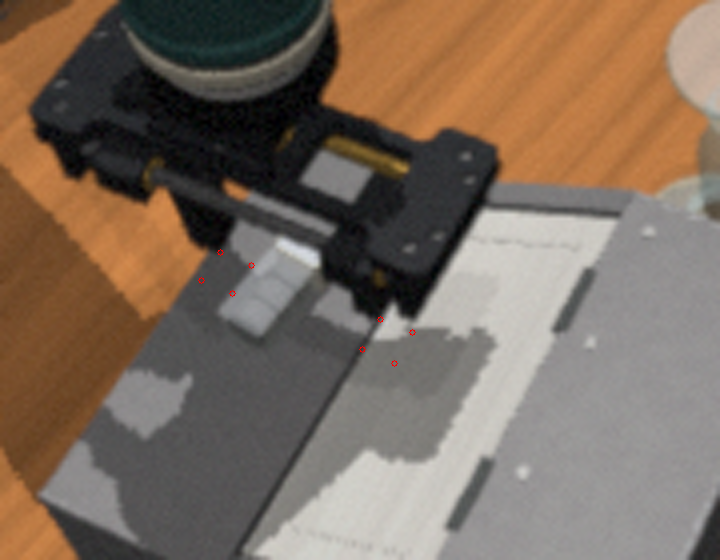

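play_rows:
  increments:
    - {"dp": [10, 0, 0], "angular": [0, 0, 0], "grip": 0.82}
    - {"dp": [10, 0, 0], "angular": [0, 0, 0], "grip": 0.82}
    - {"dp": [8, 0, 0], "angular": [0, 0, 0], "grip": 0.82}
    - {"dp": [0, 0, 0], "angular": [0, 0, 0], "grip": 0.82}

```text
t: 4.62
tcp_pos: [0.4876, -0.0989, 0.1107]
ee_rot: [1.081, 1.284, -1.08]
force: [-0.5, 0.6, -0.9]
width: 0.823
```

```bash
sed -i 's/>164/>136/' tips.py; python3 look.py 5 -.030 .013 .137; python3 tips.py scene5
```

```text
t 4.62 tcp [ 0.4876 -0.0989  0.1107] box xy [-30.5  13.5] F [-0.5  0.6 -0.9] w 0.823
j [-0.25  0.    2.07 -0.    1.07 -0.42]
[[0.002, 0.985, 0.172], [-0.001, 0.172, -0.985], [-1.0, 0.002, 0.001]]
dp tool mm [-26.3   0.6   0.5] in target frame [-26.3   0.5   0.5] ang [ 0.002  0.001 -0.002]
scene5 B [137.0, 140.0, 140.0, 141.0, 142.0, 142.0, 144.0, 145.0, 145.0, 148.0, 148.0, 149.0]
   [-73. -16. 137.] [-51.  33. 153.]
scene5 A [136.0, 136.0, 136.0, 136.0, 136.0, 136.0, 136.0, 136.0, 136.0, 136.0, 137.0, 137.0]
   [ 14. -30. 136.] [ 42.  49. 148.]
```

View pics/scene5.png

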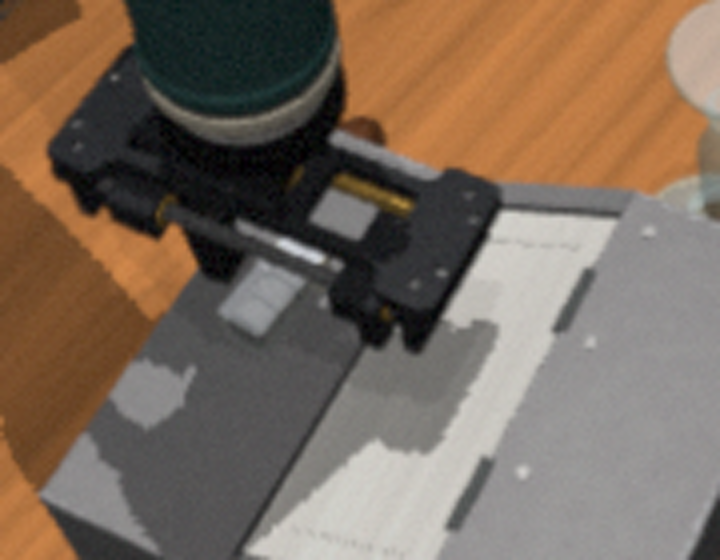

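play_rows:
  increments:
    - {"dp": [5, 0, 0], "angular": [0, 0, 0], "grip": 0.82}
    - {"dp": [4, 0, 0], "angular": [0, 0, 0], "grip": 0.82}
    - {"dp": [3, 0, 0], "angular": [0, 0, 0], "grip": 0.82}
    - {"dp": [0, 0, 0], "angular": [0, 0, 0], "grip": 0.82}

```text
t: 5.22
tcp_pos: [0.4883, -0.0991, 0.0995]
ee_rot: [1.081, 1.282, -1.079]
force: [0.3, -0.3, 0.7]
width: 0.821
```

```bash
python3 look.py 6 -.030 .013 .097
python3 - <<'E'
from h import *
i=cv2.imread("pics/scene6.png");cv2.imwrite("pics/s6b.png",np.clip(i.astype(float)*2,0,255).astype(np.uint8))
E
```

```text
t 5.22 tcp [ 0.4883 -0.0991  0.0995] box xy [-29.9  13.2] F [ 0.3 -0.3  0.7] w 0.821
j [-0.25  0.01  2.08 -0.    1.04 -0.42]
[[0.004, 0.985, 0.172], [-0.001, 0.172, -0.985], [-1.0, 0.003, 0.002]]
dp tool mm [ 2.5 -0.1  0.2] in target frame [ 2.5 -0.1  0.2] ang [ 0.002  0.002 -0.003]
```

View pics/s6b.png

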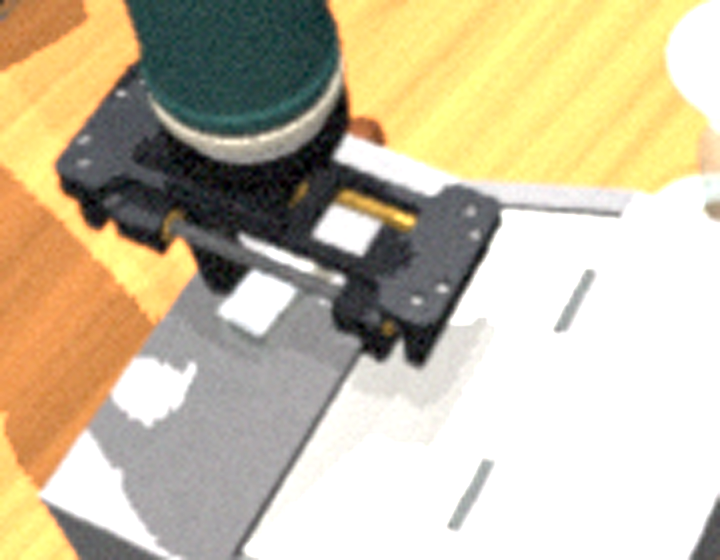

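play_rows:
  increments:
    - {"dp": [2, 0, 0], "angular": [0, 0, 0], "grip": 0.82}
    - {"dp": [1, 0, 0], "angular": [0, 0, 0], "grip": 0.82}
    - {"dp": [0, 0, 0], "angular": [0, 0, 0], "grip": 0.82}

```text
t: 5.7
tcp_pos: [0.4885, -0.0991, 0.0968]
ee_rot: [1.082, 1.282, -1.079]
force: [0.1, 0.6, 0.9]
width: 0.82
```

```bash
cat > f.py <<'E'
from plant import r,optics
import numpy as np
from h import *
F=[];
for i in range(6):
    s=r.get_state();F.append(np.r_[s["force"],s["tcp_pos"]*1e3]);optics.capture("scene")
print(np.mean(F,0).round(2))
E
python3 f.py; python3 look.py 7 -.030 .013 .097;python3 - <<'E'
from h import *
o=(.520,-.107);yaw=np.radians(9.8);R=np.array([[np.cos(yaw),np.sin(yaw)],[-np.sin(yaw),np.cos(yaw)]])
for f in("scene0","scene5","scene6","scene7"):
    P,ok=cloud(pickle.load(open(f+".pkl","rb")));b=np.dstack([(P[...,:2]-o)@R.T,P[...,2]])*1e3
    m=ok&(b[...,0]>20)&(b[...,0]<75)&(b[...,1]>-95)&(b[...,1]<-30)
    A=np.polyfit(b[m][:,0],b[m][:,2],1);print(f,A.round(3),np.degrees(np.arctan(A[0])).round(2))
E
```

```text
[ 3.100e-01 -1.000e-02  3.900e-01  4.886e+02 -9.912e+01  9.690e+01]
t 6.0 tcp [ 0.4887 -0.0991  0.097 ] box xy [-29.5  13.1] F [ 0.1  0.4 -0.5] w 0.818
j [-0.25  0.02  2.08 -0.    1.04 -0.42]
[[0.004, 0.985, 0.172], [-0.001, 0.172, -0.985], [-1.0, 0.004, 0.002]]
dp tool mm [-0.  -0.5  0.1] in target frame [-0.  -0.5  0.1] ang [ 0.002  0.002 -0.004]
scene0 [  0.613 120.929] 31.51
scene5 [  0.614 120.908] 31.54
scene6 [  0.614 120.864] 31.55
scene7 [  0.61  121.063] 31.39
```

View pics/scene7.png

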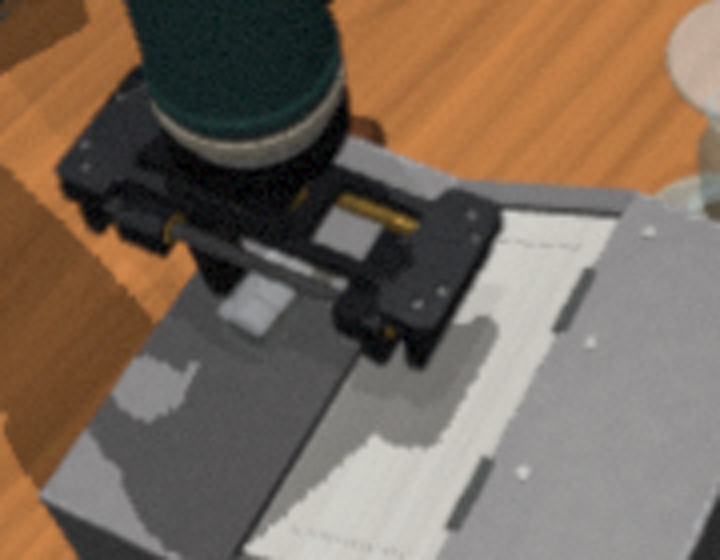

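play_rows:
  increments:
    - {"dp": [1, 0, 0], "angular": [0, 0, 0], "grip": 0.82}
    - {"dp": [1, 0, 0], "angular": [0, 0, 0], "grip": 0.82}
    - {"dp": [0, 0, 0], "angular": [0, 0, 0], "grip": 0.82}

```text
t: 6.48
tcp_pos: [0.4889, -0.0992, 0.0951]
ee_rot: [1.082, 1.281, -1.078]
force: [0.4, -0.1, 1.6]
width: 0.82
```

```bash
sed -i 's/range(6)/range(4)/' f.py; python3 f.py
```

```text
[ 8.2000e-01  2.8000e-01  1.4500e+00  4.8888e+02 -9.9200e+01  9.5080e+01]
```

play_rows:
  increments:
    - {"dp": [0, 5, 0], "angular": [0, 0, 0], "grip": 0.82}
    - {"dp": [0, 5, 0], "angular": [0, 0, 0], "grip": 0.82}
    - {"dp": [0, 5, 0], "angular": [0, 0, 0], "grip": 0.82}
    - {"dp": [0, 5, 0], "angular": [0, 0, 0], "grip": 0.82}
    - {"dp": [0, 0, 0], "angular": [0, 0, 0], "grip": 0.82}

```text
t: 7.3
tcp_pos: [0.5087, -0.0955, 0.0948]
ee_rot: [1.082, 1.282, -1.078]
force: [-2.7, -1.1, 0.3]
width: 0.821
```

```bash
python3 f.py; python3 look.py 8 .032 .013 .095
```

```text
[-2.4200e+00  4.1000e-01  1.1800e+00  5.0863e+02 -9.5510e+01  9.4980e+01]
t 7.5 tcp [ 0.5085 -0.0956  0.0952] box xy [-9.4 13.2] F [-1.9  0.9  0.2] w 0.82
j [-0.23  0.05  2.05 -0.    1.04 -0.41]
[[0.005, 0.985, 0.172], [-0.001, 0.172, -0.985], [-1.0, 0.005, 0.002]]
dp tool mm [ 0.3 41.4  0.3] in target frame [ 0.2 41.4  0.2] ang [ 0.002  0.002 -0.005]
```

View pics/scene8.png

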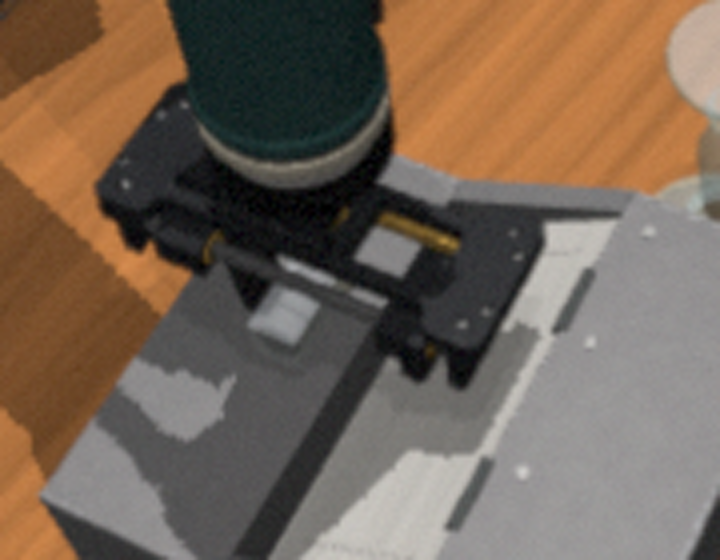

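View pics/top8.png

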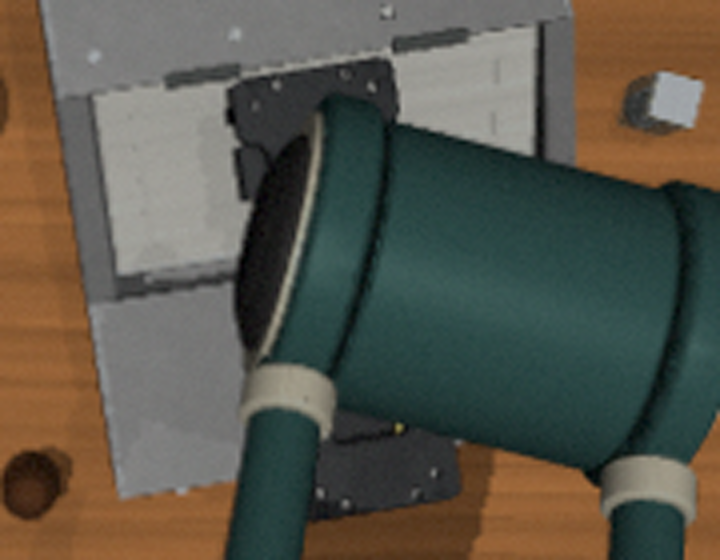

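play_rows:
  increments:
    - {"dp": [0, 5, 0], "angular": [0, 0, 0], "grip": 0.82}
    - {"dp": [0, 5, 0], "angular": [0, 0, 0], "grip": 0.82}
    - {"dp": [0, 5, 0], "angular": [0, 0, 0], "grip": 0.82}
    - {"dp": [0, 5, 0], "angular": [0, 0, 0], "grip": 0.82}
    - {"dp": [0, 0, 0], "angular": [0, 0, 0], "grip": 0.82}

```text
t: 8.22
tcp_pos: [0.5282, -0.0922, 0.0947]
ee_rot: [1.081, 1.282, -1.079]
force: [-3.6, 0.3, 0.5]
width: 0.824
```

```bash
python3 look.py 9 .032 .013 .095
```

```text
t 8.22 tcp [ 0.5282 -0.0922  0.0947] box xy [10.6 13.2] F [-3.6  0.3  0.5] w 0.824
j [-0.22  0.09  2.01 -0.    1.04 -0.39]
[[0.004, 0.985, 0.172], [-0.001, 0.172, -0.985], [-1.0, 0.004, 0.002]]
dp tool mm [-0.2 21.4  0.3] in target frame [-0.3 21.4  0.2] ang [ 0.002  0.002 -0.004]
```

View pics/scene9.png

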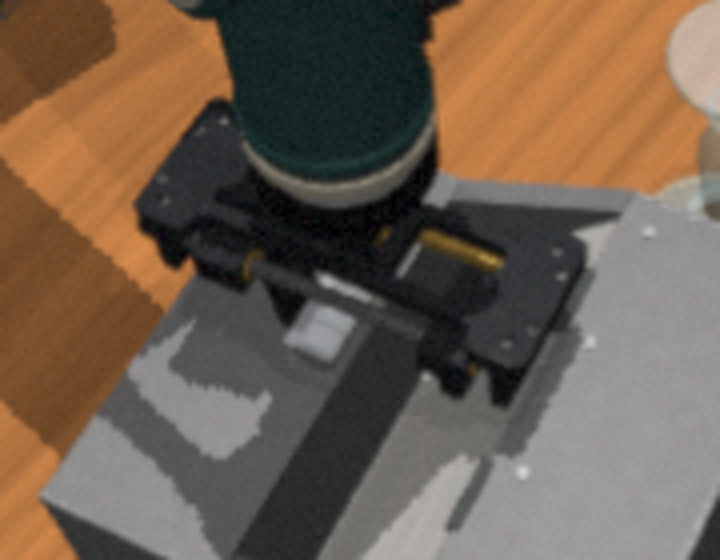

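play_rows:
  increments:
    - {"dp": [0, 4, 0], "angular": [0, 0, 0], "grip": 0.82}
    - {"dp": [0, 4, 0], "angular": [0, 0, 0], "grip": 0.82}
    - {"dp": [0, 4, 0], "angular": [0, 0, 0], "grip": 0.82}
    - {"dp": [0, 0, 0], "angular": [0, 0, 0], "grip": 0.82}

```text
t: 8.82
tcp_pos: [0.5386, -0.0901, 0.0944]
ee_rot: [1.081, 1.284, -1.08]
force: [-5.1, -1.1, -0.2]
width: 0.817
```

```bash
python3 look.py 10 .032 .013 .095
```

```text
t 8.82 tcp [ 0.5386 -0.0901  0.0944] box xy [21.2 13.4] F [-5.1 -1.1 -0.2] w 0.817
j [-0.21  0.11  1.99 -0.    1.04 -0.38]
[[0.002, 0.985, 0.172], [-0.001, 0.172, -0.985], [-1.0, 0.001, 0.001]]
dp tool mm [-0.6 10.8  0.5] in target frame [-0.6 10.8  0.4] ang [ 0.002  0.001 -0.001]
```

View pics/scene10.png

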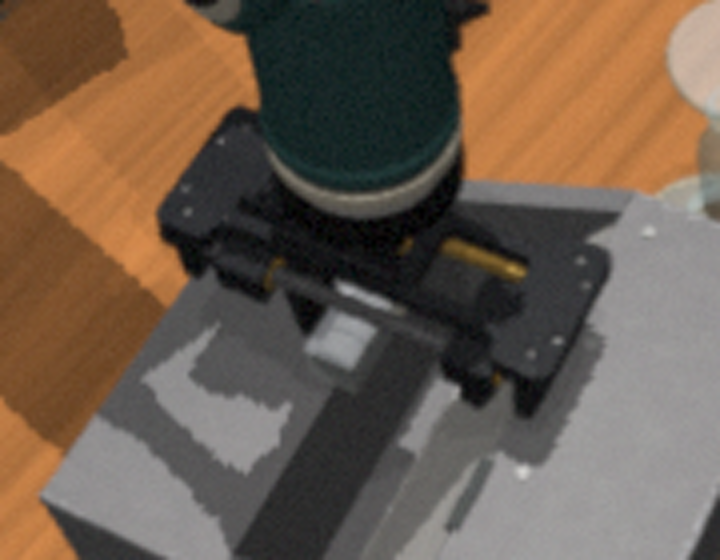

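play_rows:
  increments:
    - {"dp": [0, 4, 0], "angular": [0, 0, 0], "grip": 0.82}
    - {"dp": [0, 3, 0], "angular": [0, 0, 0], "grip": 0.82}
    - {"dp": [0, 0, 0], "angular": [0, 0, 0], "grip": 0.82}

```text
t: 9.3
tcp_pos: [0.5448, -0.0889, 0.0938]
ee_rot: [1.08, 1.285, -1.081]
force: [-5.4, -1.6, -0.6]
width: 0.821
```

```bash
python3 look.py 11 .032 .013 .095
```

```text
t 9.3 tcp [ 0.5448 -0.0889  0.0938] box xy [27.5 13.6] F [-5.4 -1.6 -0.6] w 0.821
j [-0.21  0.12  1.98 -0.    1.04 -0.38]
[[0.0, 0.985, 0.172], [-0.001, 0.172, -0.985], [-1.0, -0.0, 0.001]]
dp tool mm [-1.2  4.5  0.6] in target frame [-1.2  4.5  0.6] ang [0.002 0.001 0.   ]
```

View pics/scene11.png

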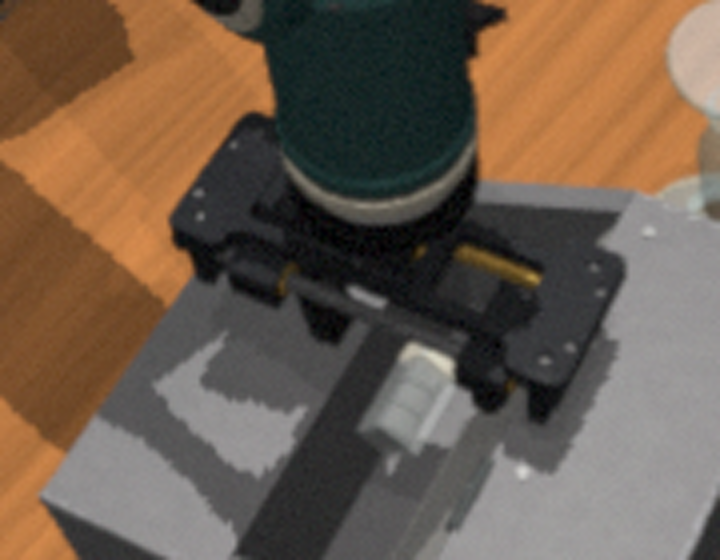

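play_rows:
  increments:
    - {"dp": [0, 0, 0], "angular": [0, 0, 0], "grip": 0.82}
    - {"dp": [0, 0, 0], "angular": [0, 0, 0], "grip": 0.82}
    - {"dp": [0, 0, 0], "angular": [0, 0, 0], "grip": 0.82}
    - {"dp": [0, 0, 0], "angular": [0, 0, 0], "grip": 0.82}

```text
t: 9.9
tcp_pos: [0.5448, -0.0889, 0.0939]
ee_rot: [1.08, 1.285, -1.081]
force: [-5.5, -1.2, -0.9]
width: 0.822
```

```bash
python3 look.py 12 .032 .013 .095
```

```text
t 9.9 tcp [ 0.5448 -0.0889  0.0939] box xy [27.6 13.6] F [-5.5 -1.2 -0.9] w 0.822
j [-0.21  0.12  1.98 -0.    1.04 -0.38]
[[0.0, 0.985, 0.172], [-0.001, 0.172, -0.985], [-1.0, 0.0, 0.001]]
dp tool mm [-1.1  4.4  0.6] in target frame [-1.1  4.4  0.6] ang [ 0.002  0.001 -0.   ]
```

View pics/scene12.png

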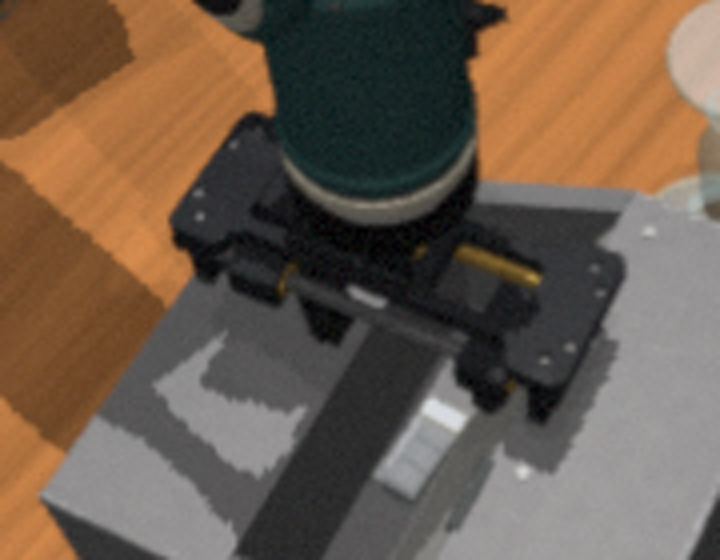

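```bash
python3 look.py 13 .032 .013 .095
python3 - <<'E'
from h import *
o=(.520,-.107);yaw=np.radians(9.8);R=np.array([[np.cos(yaw),np.sin(yaw)],[-np.sin(yaw),np.cos(yaw)]])
for f in("scene12","scene13"):
    P,ok=cloud(pickle.load(open(f+".pkl","rb")));b=np.dstack([(P[...,:2]-o)@R.T,P[...,2]])*1e3
    for zx,zy in((445,412),(430,440),(410,480),(385,385),(360,410),(460,440),(450,470),(430,510)):print((zx,zy),b[150+zy//4,170+zx//4].round())
E
```

```text
t 10.0 tcp [ 0.5448 -0.0889  0.0939] box xy [27.5 13.6] F [-6.1 -1.2 -1.8] w 0.817
j [-0.21  0.12  1.98 -0.    1.04 -0.38]
[[0.0, 0.985, 0.172], [-0.001, 0.172, -0.985], [-1.0, 0.0, 0.001]]
dp tool mm [-1.1  4.5  0.6] in target frame [-1.1  4.5  0.6] ang [ 0.002  0.001 -0.   ]
(445, 412) [27. 36. 33.]
(430, 440) [27. 18. 32.]
(410, 480) [28. -7. 32.]
(385, 385) [ 1. 23. 65.]
(360, 410) [-0.  1. 76.]
(460, 440) [58.  0. 93.]
(450, 470) [ 62. -19. 103.]
(430, 510) [ 64. -43. 106.]
(445, 412) [27. 36. 32.]
(430, 440) [26. 19. 30.]
(410, 480) [28. -7. 33.]
(385, 385) [ 0. 24. 64.]
(360, 410) [-0.  1. 77.]
(460, 440) [59. -1. 96.]
(450, 470) [ 62. -18. 101.]
(430, 510) [ 63. -42. 103.]
```

View pics/scene13.png

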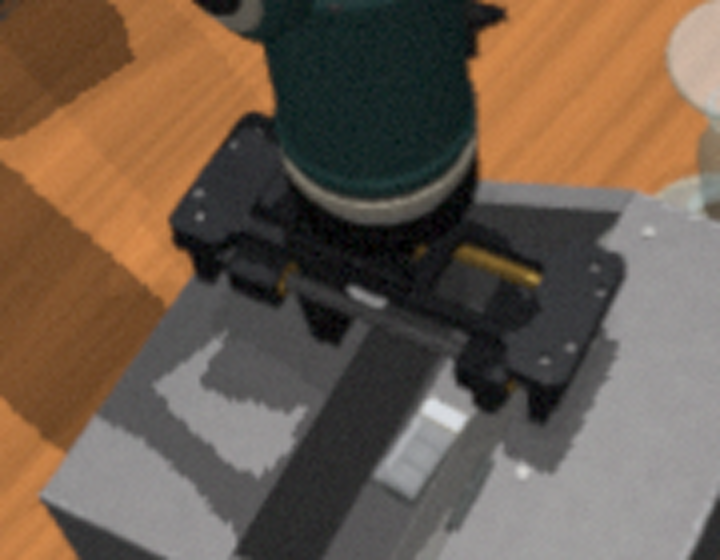

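play_rows:
  increments:
    - {"dp": [-1, -8, 0], "angular": [0, 0, 0], "grip": 0.82}
    - {"dp": [-2, -12, 0], "angular": [0, 0, 0], "grip": 0.82}
    - {"dp": [-4, -12, 0], "angular": [0, 0, 0], "grip": 0.82}
    - {"dp": [-6, -12, 0], "angular": [0, 0, 0], "grip": 0.82}
    - {"dp": [-10, -6, 0], "angular": [0, 0, 0], "grip": 0.82}
    - {"dp": [-20, 0, 0], "angular": [0, 0, 0], "grip": 0.82}
    - {"dp": [-40, 0, 0], "angular": [0, 0, 0], "grip": 0.82}
    - {"dp": [-50, 0, 0], "angular": [0, 0, 0], "grip": 0.82}

```text
t: 11.1
tcp_pos: [0.4955, -0.0972, 0.2281]
ee_rot: [1.081, 1.284, -1.08]
force: [0.6, -0.2, 0.6]
width: 0.822
```

play_rows:
  increments:
    - {"dp": [-20, -20, 40], "angular": [0, 0, 0], "grip": 0.82}
    - {"dp": [0, -20, 45], "angular": [0, 0, 0], "grip": 0.82}
    - {"dp": [0, -20, 45], "angular": [0, 0, 0], "grip": 0.82}
    - {"dp": [0, -20, 45], "angular": [0, 0, 0], "grip": 0.82}
    - {"dp": [0, -20, 45], "angular": [0, 0, 0], "grip": 0.82}
    - {"dp": [0, -20, 45], "angular": [0, 0, 0], "grip": 0.82}
    - {"dp": [0, 0, 0], "angular": [0, 0, 0], "grip": 0.82}
    - {"dp": [0, 0, 0], "angular": [0, 0, 0], "grip": 0.82}

```text
t: 12.1
tcp_pos: [0.424, -0.3787, 0.2479]
ee_rot: [1.083, 1.282, -1.079]
force: [0.1, 0.7, 0.2]
width: 0.816
```

Run:
```python
from h import *
from plant import r,optics
s=r.get_state();print(s["t"],s["tcp_pos"],s["force"])
t0=pickle.load(open("top0.pkl","rb"));s0=pickle.load(open("scene0.pkl","rb"))
for n in("top","scene"):
    c=optics.capture(n);cv2.imwrite(f"pics/{n}_end.png",c["image"]);pickle.dump(c,open(n+"e.pkl","wb"))
    a=pickle.load(open(n+"0.pkl","rb"))["image"];cv2.imwrite(f"pics/{n}_diff.png",np.clip(cv2.absdiff(a,c["image"]).astype(int)*2,0,255).astype(np.uint8))
```

```text
12.1 [ 0.42396386 -0.37865283  0.24788952] [0.11570592 0.67526507 0.19520162]
```

View pics/top_end.png

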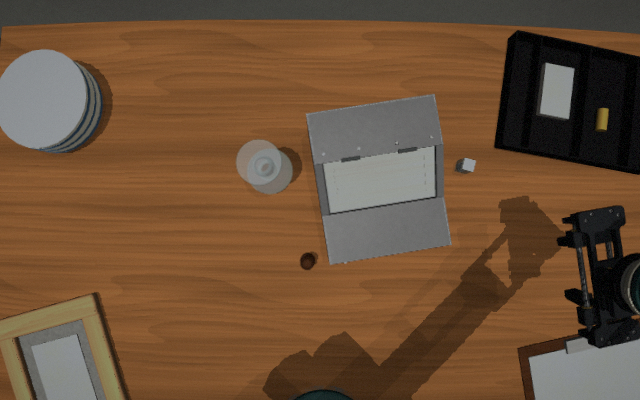

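View pics/scene_end.png

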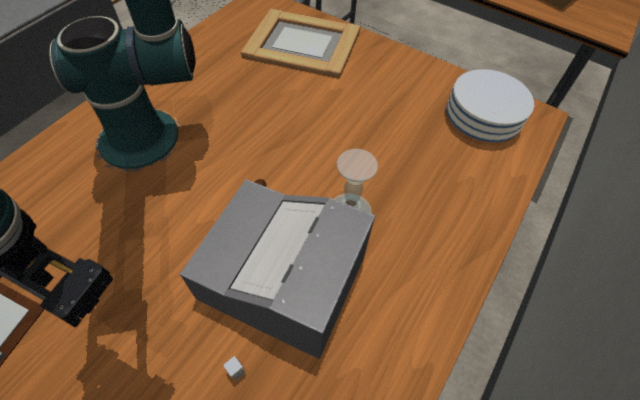

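View pics/top_diff.png

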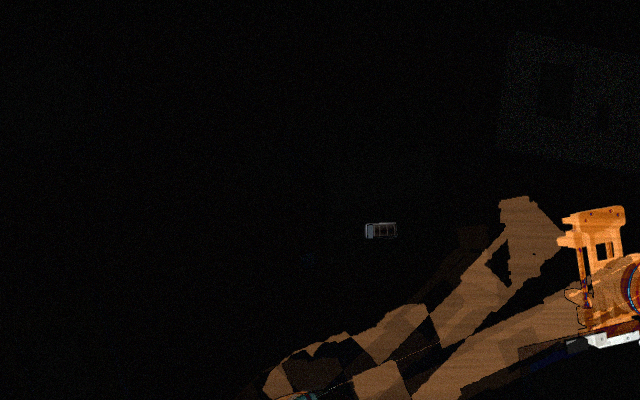

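The flap is shut. The sill at (381,230) is empty, and nothing else differs from the first picture except the arm and its shadows.

```bash
python3 -c "
from plant import r
print(r.hand_in())"
```

```text
the job is handed in; nothing more can be done
None
```

The coin tube is in the drop box and the flap has sprung shut; I handed the job in after about 12 s of robot time.

**How it went:** The leading finger pressed the flap open while the tube still lay on the sill. It kept the flap open while the trailing finger slid the tube over the edge. I then drew the hand back and up, well clear of the box.

**Last checks:**
- Before I withdrew, depth readings put the tube's top at about 32 mm, which matches it lying flat on the box floor.
- After I withdrew, the pictures show the flap shut and the sill empty. In the overhead picture, the candlestick, stamp and spare tube have not changed from the first one.
- Forces I read stayed around 6 N, and under 1 N once the hand was clear.

**What disagreed:**
- **Fingertip height:** the cameras showed the fingertips about 40 mm higher than the reported tool position. First contact with the flap bore this out, so I set the height from the pictures and the force reading instead.
- **Box position:** the two cameras' estimates of the box position differed by about 4 mm, so I used the average.

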